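# Lock in the portafilter and open the brew paddle

## Task

Start a shot on the espresso machine, only by pushing with a fingertip: first push the portafilter's handle round from the left until it points straight out, square to the machine's front, so that it is locked in; only then push the brew paddle on top of the group all the way over from the right to the left. Grip or lift nothing, push gently, and leave the glass under the spouts and everything else standing where it is.

Things in the scene. Friction and masses are not known exactly. Their poses are not given: they have to be found in the camera images.
- machine: Compact steel espresso machine, fixed, 200 mm wide, housing 335 tall (cup rail 361, a mug on it to 441). Origin on the worktop under the upright axis of the group (the round brew head in front). Own x points to its back (the front looks to -x), y to the left as you face it, z up; yaw varies. Front panel at own x = 55 mm, drip tray from there to x = -100 mm, its top 48 mm high.
- group_top (a point): Top of the group's rounded cap, on the group's axis, 290 mm high. Beside the group, on the front panel: gauge at own y = 66 mm, 292 high, out to own x = 43 mm; steam knob at y = -68, 300 high, out to x = 25; below it the steam wand, y = -74 to -95, out to x = -16, top 260 high.
- portafilter (a joint): Angle (rad) of the portafilter about the group's upright axis: 0 = handle straight out from the front, square (locked); negative = handle swung to the left (own +y), as at the start (-0.95 to -0.5). No stop at 0: it can overshoot to +0.35 (right). About 0.5 N m of friction holds it where it is left.
- handle_point (a point): On the centre line of the portafilter's dark wooden handle, 165 mm from the group's axis, 190 mm high. The handle is round, level and radial, from 75 to 207 mm from the axis; 25 mm thick near the group, about 30 mm at this point. At joint value a it runs from the axis along (-cos a, -sin a) in the machine's frame.
- paddle (a joint): Angle (rad) of the brew paddle about the same axis: 0 = shut, paddle pointing forward and 35 degrees to the right (own -y); it grows as the paddle goes left, to a hard stop at 1.22 = open, 35 degrees to the left. Starts between 0 and 0.1. About 0.15 N m of friction holds it where it is left.
- paddle_point (a point): On the centre line of the brew paddle, 85 mm from the group's axis, 305 mm high. A level steel bar with a dark wooden grip from 52 to 104 mm from the axis, 16 mm wide, 294 to 316 mm high. At joint value b it runs from the axis along (-cos(0.61 - b), -sin(0.61 - b)) in the machine's frame. Its hub on the cap: 15 mm radius, up to 318 mm high.
- glass: Clear glass tumbler, 83 mm across, 88 tall, loose on the drip tray under the spouts; origin at the centre of its underside.
- milk_jug: Small white jug, 67 x 103 x 85 mm, loose on the worktop left of the machine; origin at the centre of its underside.
- honey: Honey jar, 71 mm across, 82 tall, loose, left of the machine; origin at the centre of its underside.
- beans: Glass jar of brown beans with a grey lid, 96 mm across, 144 tall, loose, right of the machine; origin at the centre of its underside.
- coffee_mug: White speckled mug, 88 x 123 x 90 mm, loose, in front to the right; origin at the centre of its underside.
- tamper: Coffee tamper, steel with a dark wooden handle, 58 mm across, 90 tall, loose, in front of the machine; origin at the centre of its underside.
Mind the look-alikes: they are no part of the job. What is shaped like the glass but red is not meant.

How it is judged:
By the outcome, as a careful person would: the job done as asked, in the order asked, and still so for the second after the job is handed in, with the robot touching nothing.
It also fails if it takes over 54 s, if anything falls off the work surface, if the arm or the gripper's body presses on something with over 40 N, if the wrist force passes 120 N, or if a joint passes its speed limit or range.

## Robot

A 6-joint arm with a two-finger parallel gripper is mounted at the origin on a cart in front of the work surface, level with it; the furniture and walls round the work are solid. World frame = base frame: x ahead of the robot, y to its left, z up, the work surface at z = 0. Lengths are in m, angles in rad, forces in N, time in s.
With the tool pointing down it reaches from about 0.325 to 0.75 m from the base axis. Payload 7.6 kg.
Tool frame: the origin (TCP) lies at the very end of the fingers, on their centre line; the grasp point (between the pads) lies env.pinch_z behind it (env.pinch_z is the distance from the TCP to the grasp point, in m); z points along the fingers, y is the line along which they close (so a half turn about z gives the same grasp; the last joint's range is limited). The gripper opens to 85 mm and grips with 20 to 120 N. Pads are 22 mm wide; open, the fingers measure 114 mm over their backs; the gripper's body (76 mm by 85 mm) begins 54 mm behind the grasp point. The pads swing forward as they close: fully open they stand 13 mm farther back than shut.
Start: joints at [1.138, 0.052, 1.401, -0, 1.689, -0.07], TCP at [0.186, 0.491, 0.231] pointing down, gripper open.
Joint ranges: [-2.9, 2.9], [-0.91, 2.17], [0.12, 2.37], [-1.06, 4.2], [0.26, 2.73], [-2.93, 2.93]. Speed limits (rad/s): [2.57, 2.57, 3.01, 3.14, 3.14, 3.14].

## Interface

Orientations are given as a unit quaternion [w, x, y, z].
In Python, from station import readout, vision, finish_job, env gives the robot as it stands.
- The arm moves only by the tool carry_out, never from a script. Its argument "series" is a list of rows, each a list of 3 entries, a list of its own where there are three numbers: the shift along the world's x, y, z in m, then the turn about the world's z in rad, then the opening, from 0 (shut) to 1 (fully open). In form: [[[dx, dy, dz], spin, gripper], ...]. A call has 1 to 8 rows; each row is the pose to reach, as a shift and turn from the pose commanded when the call began; what a row does not reach only later rows make up. A row lasts 1/12 s, in which the tool goes at most 41.7 mm and 7.16 degrees, less where a joint would pass 70% of its speed; a pose out of reach is approached as far as the arm can. A call with a gripper value outside its range is refused whole. The fingers move at their own pace and stop on an object; "newtons" is the grip in N (left out, the last holds). Time passes only in rows, so rows that repeat a pose let the fingers close. It gives the time, the measured TCP pose, the force, the opening and the grip force at its end, in the units of the state.
- readout.observe(): the state, without advancing time (a new reading comes with each control period).
- vision.camera(name): name is "side" or "top"; returns the picture (384x512x3 uint8, red, green, blue); there is no depth.
- vision.camera_model(name): a dict with "K" (3x3 intrinsics, pixels), "k1" (the pictures are not rectified: a ray, as slopes to the right and down, at radius r is drawn at 1 + k1 r^2 times it, then the intrinsics apply), "R" (3x3) and "t" (3): a world point X has camera coordinates R X + t. Camera axes: x right, y down, z forward; pixel columns grow to the right and rows downward; lengths in m; the calibration is good to about 2 mm. A picture is of the moment at which its call begins. camera_model takes no time and is no camera call.
- finish_job(): hands the job in; it is judged then, once.
The state is a dict: "time_s": time; "qpos": joint angles; "joint_velocities": joint speeds; "effort": joint torques, N m; "position": TCP position; "orientation": TCP orientation; "ft_force": force on the tool from outside, world axes, zero at the start; "torque": the same for the moment, N m; "opening": finger opening in m; "gripper_force": force on a finger pad.
Only numpy, scipy, OpenCV 4.12 (cv2) and the standard library are available. Lean on these libraries where they do the work, as an engineer would, in place of code of your own. Each camera call takes 0.05 s, during which the arm holds its last target. There are 200 camera calls.

## Working session

There is one attempt and no reset: what is moved stays moved. The work goes in short steps, Python scripts to look and compute and a tool call to move; the robot and the scene stay as the last step left them, time stands still between calls to the robot, and variables do not carry over. Pictures are saved under pics/ and viewed, at most 10 in all, crops included, and the job is handed in when it is done.

Besides the shell and the picture viewer there is one more tool, called after "Request:" by a JSON object that holds its "name" and its "arguments". carry_out: Moves the arm, as the interface text tells. Its arguments: {"type":"object","properties":{"series":{"type":"array","items":{"type":"array"}},"newtons":{"type":"number"}},"required":["series"]}

```bash
mkdir -p pics; ls; python3 - <<'E'
from station import readout, vision, env
import cv2
for n in("side","top"):
    im=vision.camera(n); cv2.imwrite(f"pics/{n}0.png",cv2.resize(im[:,:,::-1],(768,576),interpolation=cv2.INTER_CUBIC))
    m=vision.camera_model(n); print(n,m)
s=readout.observe(); print(s, env.pinch_z)
E
```

```text
pics
side {'K': array([[490.01538248,   0.        , 256.35640736],
       [  0.        , 490.01538248, 185.52809587],
       [  0.        ,   0.        ,   1.        ]]), 'k1': -0.1849662307813007, 'R': array([[ 0.98984281, -0.14206282, -0.0054191 ],
       [-0.10295065, -0.68999345, -0.7164567 ],
       [ 0.09804271,  0.70973742, -0.69761051]]), 't': array([-0.51929801,  0.23304135,  1.272963  ])}
top {'K': array([[440.82016629,   0.        , 257.08617171],
       [  0.        , 440.82016629, 190.58826545],
       [  0.        ,   0.        ,   1.        ]]), 'k1': -0.12336305803298411, 'R': array([[-2.93665485e-02, -9.99568226e-01, -9.83864373e-04],
       [-9.92355694e-01,  2.92726550e-02, -1.19888649e-01],
       [ 1.19865684e-01, -2.54437241e-03, -9.92786857e-01]]), 't': array([0.08651536, 0.5450802 , 1.31770028])}
{'time_s': 0.1, 'qpos': array([ 1.13768120e+00,  5.27249110e-02,  1.40159253e+00, -2.02417300e-05,
        1.68861392e+00, -7.02964763e-02]), 'joint_velocities': array([ 0.00035768, -0.0019178 , -0.00158165, -0.00024629, -0.00059695,
        0.00084561]), 'effort': array([ 1.46493250e-03, -3.82584608e+01, -3.60984564e+01, -1.57521697e-05,
        4.84374075e-03, -1.23536492e-05]), 'position': array([0.18619924, 0.49058927, 0.23059771]), 'orientation': array([-1.56972333e-04,  1.80417075e-01,  9.83589971e-01, -6.50766215e-04]), 'ft_force': array([0.24692665, 0.0454594 , 0.32028364]), 'torque': array([0.00317206, 0.03163016, 0.01300201]), 'gripper_force': 0.0, 'opening': 0.08563139110859978} 0.0187
```

View pics/side0.png

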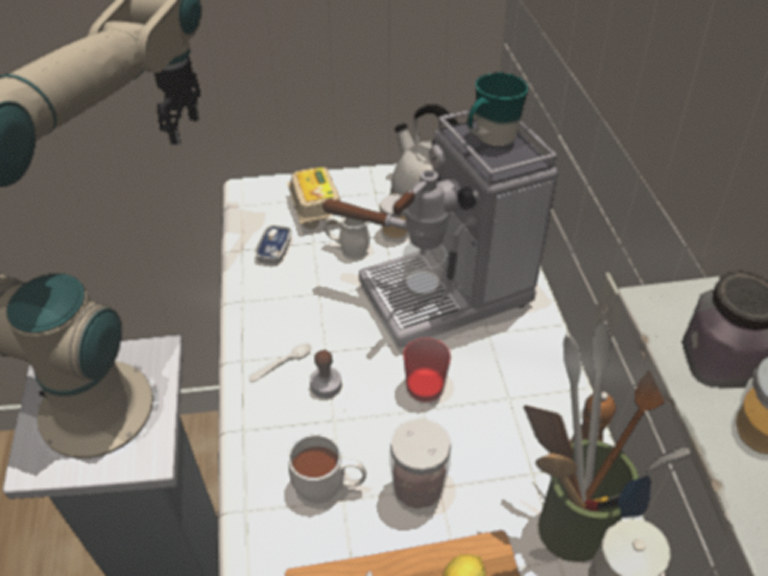

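View pics/top0.png

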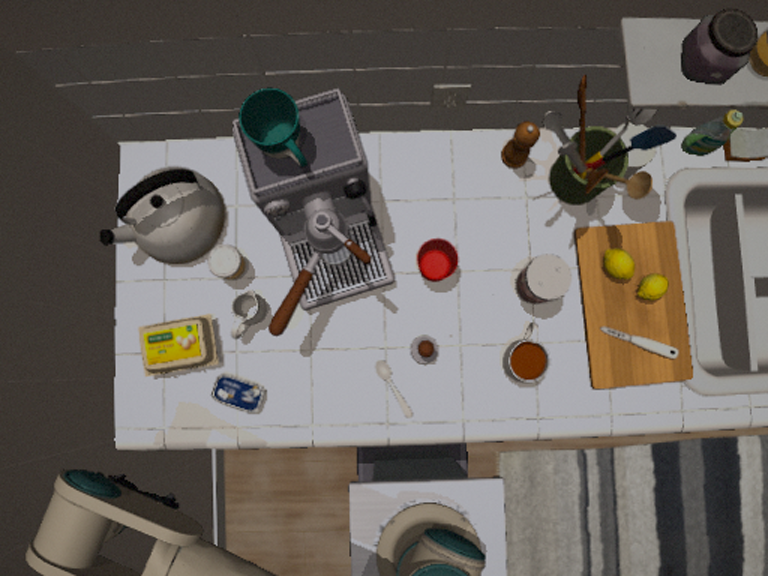

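The side view shows the machine with its handle from about (325,205) to (395,220) and the paddle at about (403,203). In the top view the handle runs from (318,255) to (280,325), the hub is at (322,222), and the paddle grip is at (350,250). Both pictures are drawn at 1.5x. Next, a close crop.

```bash
python3 - <<'E'
import cv2
a=cv2.imread("pics/top0.png"); b=cv2.imread("pics/side0.png")
# work at 384x512 px: top region x150-275,y125-240 ; side x200-380,y70-240
t=cv2.resize(a,(512,384),interpolation=cv2.INTER_AREA)[125:235,150:280]
s=cv2.resize(b,(512,384),interpolation=cv2.INTER_AREA)[60:240,200:380]
cv2.imwrite("pics/tc.png",cv2.resize(t,None,fx=5,fy=5,interpolation=cv2.INTER_CUBIC))
cv2.imwrite("pics/sc.png",cv2.resize(s,None,fx=3.3,fy=3.3,interpolation=cv2.INTER_CUBIC))
E
```

```text
(no output)
```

View pics/tc.png

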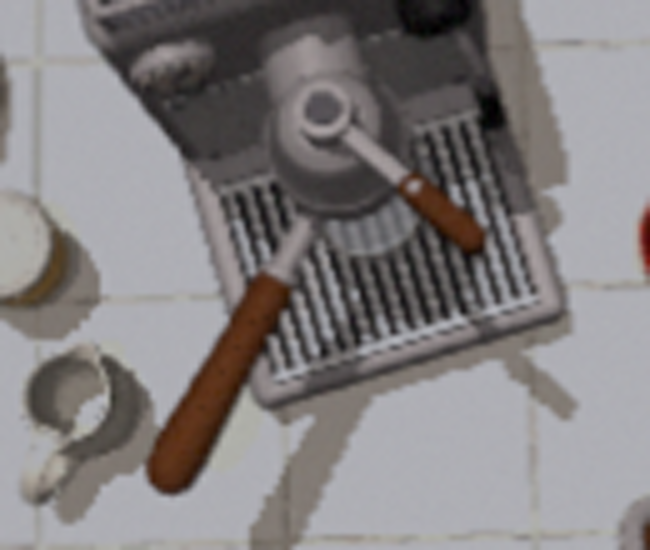

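View pics/sc.png

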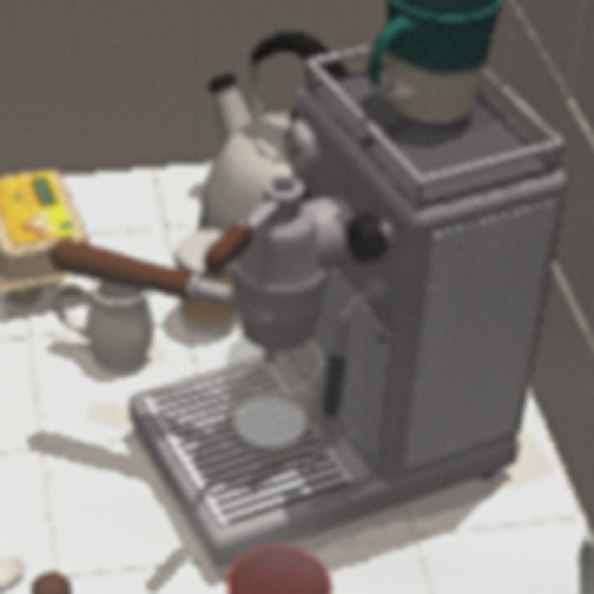

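Top crop (5x, origin 150,125): hub (325,110), handle tip (163,485), handle neck (293,255), paddle tip (476,243), tray front corners (265,400) and (562,310). Side crop (3.3x, origin 200,60): hub (285,188), handle tip (55,252), paddle tip (213,264), tray front corners (137,400) and (218,542).

Candidates for the handle:
- Portafilter handle, top crop (225,380): chosen. It is dark wood, radial from the group and lower.
- Paddle grip, top crop (445,215).
- Tamper, top picture (425,350): excluded.

The clear glass is under the group at top crop (370,235). The red tumbler at top picture (437,260) is not part of the job.

```bash
cat > h.py <<'E'
import numpy as np, cv2
from station import readout, vision
def proj(n,X):
    m=vision.camera_model(n); c=np.atleast_2d(X)@m["R"].T+m["t"]; s=c[:,:2]/c[:,2:]
    s=s*(1+m["k1"]*(s**2).sum(1,keepdims=True)); return s@m["K"][:2,:2].T+m["K"][:2,2]
def w(p,L):  # machine -> world
    c,s=np.cos(p[2]),np.sin(p[2]); L=np.atleast_2d(L); return np.c_[p[0]+c*L[:,0]-s*L[:,1],p[1]+s*L[:,0]+c*L[:,1],L[:,2]]
def hd(a,r,z=.19): return [-r*np.cos(a),-r*np.sin(a),z]
def pd(b,r,z=.305): return hd(.61-b,r,z)
E
cat > fit.py <<'E'
from h import *
from scipy.optimize import least_squares
T=lambda u,v:(150+u/5,125+v/5); S=lambda u,v:(200+u/3.3,60+v/3.3)
obs={"top":[T(325,108),T(163,485),T(293,255),T(476,243),T(265,400),T(562,310)],
"side":[S(285,186),S(55,252),S(187,284),S(213,264),S(137,400),S(218,542)]}
def pts(p): return w(p,[[0,0,.318],hd(p[3],.207),hd(p[3],.078),pd(p[4],.104,.308),[-.1,.1,.048],[-.1,-.1,.048]])
f=lambda p: np.concatenate([(proj(n,pts(p))-np.array(obs[n])+0.5).ravel() for n in obs])
r=least_squares(f,[.6,.2,0,-.7,.05],loss="soft_l1"); p=r.x
print(p.round(4)); print(f(p).reshape(2,-1,2).round(1).tolist())
np.save("p.npy",p)
E
python3 fit.py
```

```text
[ 0.6294  0.172   0.2541 -0.7784  0.0541]
[[[0.0, -1.5], [-0.2, 0.1], [-2.9, 4.4], [1.4, 0.1], [-2.3, 0.2], [1.8, -0.1]], [[1.1, -0.7], [-0.1, 0.3], [2.3, 1.2], [-0.5, -0.2], [-2.0, -2.5], [0.2, 1.1]]]
```

```bash
sed -i 's/T(293,255)/T(268,284)/' fit.py; python3 fit.py; python3 - <<'E'
from h import *
p=np.load("p.npy"); q=p.copy()
for nm,L in [("handle pt now",hd(p[3],.165)),("handle end now",hd(p[3],.207)),("handle pt locked",hd(0,.165)),("paddle now",pd(p[4],.085)),("paddle open",pd(1.22,.085))]: print(nm,w(p,L).round(3),np.hypot(*w(p,L)[0,:2]).round(3))
# pixel->world on planes, top camera: jug, honey
from scipy.optimize import fsolve
def inv(n,u,v,z): return fsolve(lambda q:(proj(n,[q[0],q[1],z])-[u,v])[0],[.5,.2]).round(3)
print("jug",inv("top",245/1.5,310/1.5,.085),"honey",inv("top",226/1.5,263/1.5,.082))
E
```

```text
[ 0.6282  0.1736  0.2637 -0.789   0.0452]
[[[-0.6, -1.0], [-0.8, 0.6], [1.4, -1.0], [1.3, 0.1], [-2.4, 0.9], [1.5, -0.1]], [[0.5, -1.1], [-0.6, -0.1], [1.8, 0.9], [-0.5, -0.3], [-2.7, -2.5], [0.1, 0.8]]]
handle pt now [[0.485 0.256 0.19 ]] 0.549
handle end now [[0.449 0.277 0.19 ]] 0.528
handle pt locked [[0.469 0.131 0.19 ]] 0.487
paddle now [[0.571 0.111 0.305]] 0.581
paddle open [[0.548 0.202 0.305]] 0.584
jug [0.502 0.348] honey [0.597 0.387]
```

```bash
cat >> h.py <<'E'
def tool(p,kind,a,r,d):
    # TCP xy and tool-y angle; d = gap centre line -> TCP on the pushing side
    th=a if kind=="h" else .61-a
    t=np.array([np.sin(th),-np.cos(th)]); t = -t if kind=="h" else t
    L=np.array(hd(th,r)[:2])+d*t
    return w(p,[*L,0])[0,:2], th+p[2]+np.pi/2
def state():
    s=readout.observe(); q=s["orientation"]; w_,x,y,z=q
    yaw=np.arctan2(1-2*(x*x+z*z),2*(x*y-w_*z)); print("t",round(s["time_s"],2),"pos",s["position"].round(4),"yaw",round(yaw,3),"F",s["ft_force"].round(2),"open",round(s["opening"],3)); return s["position"],yaw
def plan(kind,rows,z,base=None,p=None):
    p=np.load("p.npy") if p is None else p; pos,yaw=state()
    if base is not None: pos,yaw=np.array(base[:3]),base[3]
    for a,r,d in rows:
        c,g=tool(p,kind,a,r,d); print(a,r,d,"abs",c.round(3),"shift",np.r_[c-pos[:2],z-pos[2]].round(3),"spin",round((g-yaw+np.pi/2)%np.pi-np.pi/2,3))
E
python3 - <<'E'
from h import *
print("pre"); plan("h",[(-.79,.165,.065),(-.79,.165,.03),(0,.165,.03)],.178)
print("pad"); plan("p",[(.045,.085,.0225),(.045,.085,.07),(1.22,.085,.0225)],.299)
E
```

```text
pre
t 0.1 pos [0.1862 0.4906 0.2306] yaw 1.208 F [0.25 0.05 0.32] open 0.086
-0.79 0.165 0.065 abs [0.518 0.313] shift [ 0.332 -0.178 -0.053] spin -0.163
-0.79 0.165 0.03 abs [0.501 0.282] shift [ 0.314 -0.208 -0.053] spin -0.163
0 0.165 0.03 abs [0.461 0.16 ] shift [ 0.275 -0.331 -0.053] spin 0.627
pad
t 0.1 pos [0.1862 0.4906 0.2306] yaw 1.208 F [0.25 0.05 0.32] open 0.086
0.045 0.085 0.0225 abs [0.587 0.096] shift [ 0.401 -0.395  0.068] spin 1.192
0.045 0.085 0.07 abs [0.622 0.064] shift [ 0.436 -0.427  0.068] spin 1.192
1.22 0.085 0.0225 abs [0.541 0.181] shift [ 0.354 -0.309  0.068] spin 0.017
```

Request:
{"name": "carry_out", "arguments": {"series": [[[0.04, -0.02, 0.03], -0.04, 0], [[0.08, -0.04, 0.03], -0.08, 0], [[0.12, -0.06, 0.03], -0.12, 0], [[0.155, -0.08, 0.03], -0.163, 0], [[0.19, -0.1, 0.03], -0.163, 0], [[0.225, -0.12, 0.03], -0.163, 0], [[0.26, -0.138, 0.03], -0.163, 0], [[0.295, -0.155, 0.03], -0.163, 0]]}}

```text
time_s: 0.77
position: [0.4761, 0.3376, 0.261]
orientation: [-0.0, 0.26, 0.966, -0.0]
ft_force: [0.2, 0.6, 0.2]
opening: 0.0
gripper_force: 0.0
```

Request:
{"name": "carry_out", "arguments": {"series": [[[0.02, -0.012, 0], 0, 0], [[0.037, -0.022, 0], 0, 0], [[0.037, -0.022, -0.025], 0, 0], [[0.037, -0.022, -0.05], 0, 0], [[0.037, -0.022, -0.07], 0, 0], [[0.037, -0.022, -0.083], 0, 0], [[0.037, -0.022, -0.083], 0, 0]]}}

```text
time_s: 1.35
position: [0.5103, 0.3164, 0.1743]
orientation: [-0.002, 0.26, 0.966, -0.002]
ft_force: [-0.9, 0.5, -0.9]
opening: -0.0
gripper_force: 0.0
```

```bash
cat > look.py <<'E'
import sys; from h import *
n,x0,x1,y0,y1,f,o=sys.argv[1],*map(int,sys.argv[2:6]),float(sys.argv[6]),sys.argv[7]
im=vision.camera(n)[y0:y1,x0:x1,::-1]; cv2.imwrite("pics/"+o,cv2.resize(im,None,fx=f,fy=f,interpolation=cv2.INTER_CUBIC))
E
python3 look.py side 190 320 80 190 5 s1.png
python3 - <<'E'
from h import *
plan("h",[(a,.165,.03) for a in (-.79,-.7,-.6,-.5,-.4,-.3,-.2,-.1,0)],.178)
E
```

```text
t 1.4 pos [0.511  0.3169 0.1768] yaw 1.045 F [-0.46 -0.72  0.45] open 0.0
-0.79 0.165 0.03 abs [0.501 0.282] shift [-0.01  -0.034  0.001] spin -0.001
-0.7 0.165 0.03 abs [0.491 0.271] shift [-0.02  -0.046  0.001] spin 0.089
-0.6 0.165 0.03 abs [0.482 0.256] shift [-0.029 -0.06   0.001] spin 0.189
-0.5 0.165 0.03 abs [0.475 0.241] shift [-0.036 -0.075  0.001] spin 0.289
-0.4 0.165 0.03 abs [0.469 0.226] shift [-0.042 -0.091  0.001] spin 0.389
-0.3 0.165 0.03 abs [0.464 0.21 ] shift [-0.047 -0.107  0.001] spin 0.489
-0.2 0.165 0.03 abs [0.462 0.193] shift [-0.049 -0.124  0.001] spin 0.589
-0.1 0.165 0.03 abs [0.46  0.176] shift [-0.051 -0.141  0.001] spin 0.689
0 0.165 0.03 abs [0.461 0.16 ] shift [-0.05  -0.157  0.001] spin 0.789
```

View pics/s1.png

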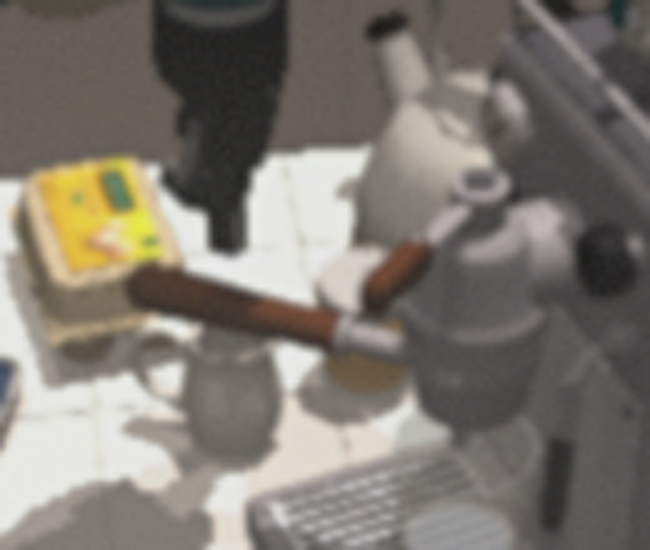

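The tip at (228,248) stands behind the handle, clear on its left. I'll start the push now, about 8 mm per row.

Request:
{"name": "carry_out", "arguments": {"series": [[[-0.005, -0.018, 0.001], 0, 0], [[-0.01, -0.034, 0.001], 0, 0], [[-0.015, -0.04, 0.001], 0.045, 0], [[-0.02, -0.046, 0.001], 0.09, 0], [[-0.025, -0.053, 0.001], 0.14, 0], [[-0.029, -0.06, 0.001], 0.19, 0], [[-0.033, -0.067, 0.001], 0.24, 0], [[-0.036, -0.075, 0.001], 0.29, 0]]}}

```text
time_s: 2.07
position: [0.4762, 0.2432, 0.182]
orientation: [0.002, 0.116, 0.993, 0.002]
ft_force: [-1.3, 4.4, 1.1]
opening: -0.0001
gripper_force: 2.0
```

```bash
python3 look.py top 150 280 125 235 5 t2.png
python3 - <<'E'
from h import *
plan("h",[(a,.165,.03) for a in (-.5,-.4,-.3,-.2,-.1,0)],.178)
E
```

```text
t 2.12 pos [0.4759 0.242  0.182 ] yaw 1.341 F [-0.24  1.31  1.06] open 0.0
-0.5 0.165 0.03 abs [0.475 0.241] shift [-0.001 -0.001 -0.004] spin -0.006
-0.4 0.165 0.03 abs [0.469 0.226] shift [-0.007 -0.016 -0.004] spin 0.094
-0.3 0.165 0.03 abs [0.464 0.21 ] shift [-0.012 -0.032 -0.004] spin 0.194
-0.2 0.165 0.03 abs [0.462 0.193] shift [-0.014 -0.049 -0.004] spin 0.294
-0.1 0.165 0.03 abs [0.46  0.176] shift [-0.015 -0.066 -0.004] spin 0.394
0 0.165 0.03 abs [0.461 0.16 ] shift [-0.015 -0.082 -0.004] spin 0.494
```

View pics/t2.png

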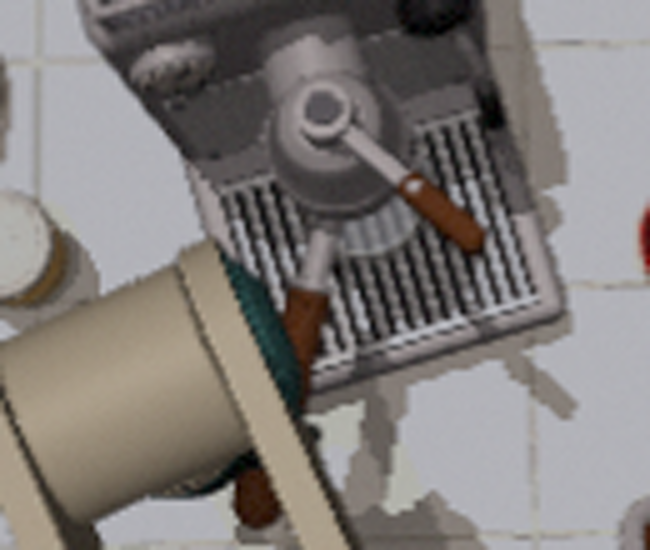

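The handle has followed: its wood now starts at (308,290) and ends near (255,515), the arm partly covers it, and the push took about 4 N. I'll go on to about -0.12.

Request:
{"name": "carry_out", "arguments": {"series": [[[-0.004, -0.008, -0.003], 0.047, 0], [[-0.007, -0.016, -0.003], 0.094, 0], [[-0.01, -0.024, -0.003], 0.144, 0], [[-0.012, -0.032, -0.003], 0.194, 0], [[-0.013, -0.04, -0.003], 0.244, 0], [[-0.014, -0.049, -0.003], 0.294, 0], [[-0.015, -0.057, -0.003], 0.344, 0], [[-0.015, -0.062, -0.003], 0.374, 0]]}}

```text
time_s: 2.78
position: [0.4612, 0.1807, 0.1787]
orientation: [0.002, -0.07, 0.998, 0.001]
ft_force: [-3.1, 3.6, 1.9]
opening: 0.0005
gripper_force: 1.9
```

```bash
python3 look.py top 170 270 135 250 5 t3.png
python3 - <<'E'
from h import *
p=np.load("p.npy")
plan("h",[(a,.165,.03) for a in (-.15,-.1,-.05,0)],.178)
for a in (-.15,-.1,0):  # predicted handle pixels in crop: wood start, end
    print(a,((proj("top",w(p,[hd(a,.075),hd(a,.207)]))-[170,135]+.5)*5).round(0).tolist())
E
```

```text
t 2.83 pos [0.4613 0.1801 0.1786] yaw 1.711 F [-0.83  0.74  1.28] open 0.0
-0.15 0.165 0.03 abs [0.461 0.185] shift [-0.     0.005 -0.001] spin -0.027
-0.1 0.165 0.03 abs [0.46  0.176] shift [-0.001 -0.004 -0.001] spin 0.023
-0.05 0.165 0.03 abs [0.461 0.168] shift [-0.001 -0.012 -0.001] spin 0.073
0 0.165 0.03 abs [0.461 0.16 ] shift [-0.    -0.021 -0.001] spin 0.123
-0.15 [[263.0, 239.0], [296.0, 481.0]]
-0.1 [[270.0, 238.0], [315.0, 478.0]]
0 [[283.0, 235.0], [352.0, 468.0]]
```

View pics/t3.png

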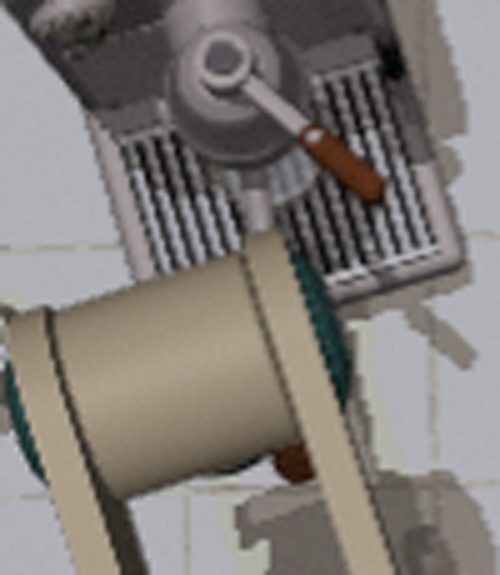

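The handle end shows at (293,482) and the neck at (258,205), so a is about -0.155, with the gap about 24 mm. I'll push about 20 mm more, back off, and measure.

Request:
{"name": "carry_out", "arguments": {"series": [[[0, -0.006, 0], 0.035, 0], [[0, -0.012, 0], 0.07, 0], [[0, -0.016, 0], 0.1, 0], [[0, -0.02, 0], 0.12, 0], [[0, -0.02, 0], 0.12, 0], [[-0.005, 0.01, 0], 0.12, 0], [[-0.04, 0.035, 0], 0.12, 0], [[-0.08, 0.06, 0], 0.12, 0]]}}

```text
time_s: 3.5
position: [0.3862, 0.2373, 0.1764]
orientation: [-0.0, -0.127, 0.992, -0.0]
ft_force: [0.4, 1.6, 1.3]
opening: -0.0002
gripper_force: 0.0
```

Request:
{"name": "carry_out", "arguments": {"series": [[[-0.03, 0.03, 0.03], 0, 0], [[-0.05, 0.06, 0.06], 0, 0], [[-0.06, 0.09, 0.08], 0, 0], [[-0.07, 0.12, 0.08], 0, 0], [[-0.07, 0.12, 0.08], 0, 0]]}}

```text
time_s: 3.92
position: [0.3143, 0.3617, 0.2595]
orientation: [0.002, -0.131, 0.991, 0.002]
ft_force: [0.3, 0.9, -0.5]
opening: -0.0
gripper_force: 0.0
```

```bash
python3 look.py top 140 270 120 240 5 t4.png
python3 - <<'E'
from h import *
state()
E
```

```text
t 3.97 pos [0.3153 0.3593 0.2579] yaw 1.832 F [ 0.12 -0.6  -0.54] open -0.0
```

View pics/t4.png

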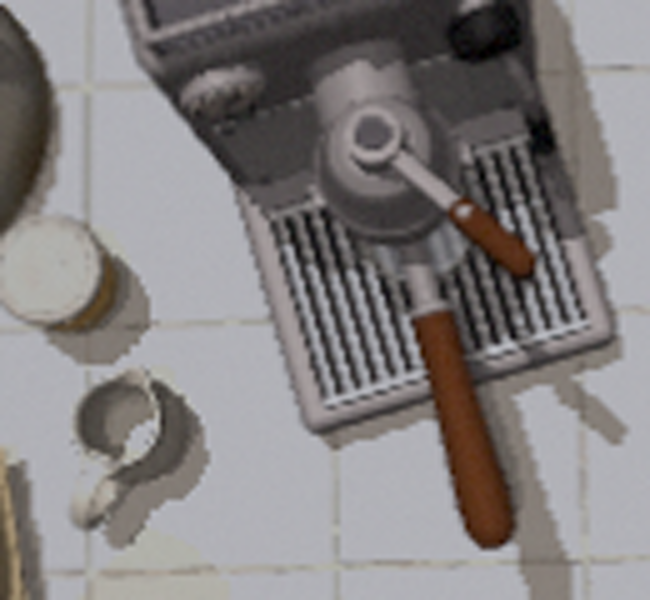

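The handle now runs from (432,313) to (490,545), nearly square. The jug, honey and glass haven't moved. Next I'll measure the angle from back-projected lines.

```bash
cat > meas.py <<'E'
from h import *
def ray(n,uv,z):
    m=vision.camera_model(n); d=np.array([m["k1"],0,0,0]); 
    s=(np.atleast_2d(uv)-m["K"][:2,2])/m["K"][0,0]; u=s.copy()
    for _ in range(20): u=s/(1+m["k1"]*(u**2).sum(1,keepdims=True))
    D=np.c_[u,np.ones(len(u))]@m["R"]; C=-m["R"].T@m["t"]; return C+D*((z-C[2])/D[:,2:])
def wood(n,im,box):
    x0,x1,y0,y1=box; c=im[y0:y1,x0:x1].astype(float); k=(c[...,0]>45)&(c[...,0]>1.7*c[...,2])&(c[...,0]>1.5*c[...,1])
    N,l,st,_=cv2.connectedComponentsWithStats(k.astype(np.uint8)); i=1+st[1:,4].argmax(); v,u=np.where(l==i); return np.c_[u+x0,v+y0].astype(float)
def line(P):
    c=P.mean(0); d=np.linalg.svd(P-c,full_matrices=False)[2][0]; return c,d
E
python3 - <<'E'
from meas import *
p=np.load("p.npy"); im=vision.camera("top")
c4=lambda *q:[(140+u/5-.5+.1,120+v/5-.5+.1) for u,v in q]
for nm,q in [("L in",c4((268,215),(325,408))),("R in",c4((530,140),(590,318))),("front in",c4((325,408),(590,318))),("front out",c4((322,432),(602,340)))]:
    P=ray("top",q,.048); d=P[1]-P[0]; g=np.arctan2(d[1],d[0]); print(nm,P.round(3).tolist(),"yaw",round((g+np.pi/4)%(np.pi/2)-np.pi/4,3))
for z in (.19,.197):
    px=wood("top",im,(215,250,178,235)); P=ray("top",px,z)[:,:2]; c,d=line(P); d*=np.sign(-d[0])
    e=(P-c)@d; off=np.cross(np.array([p[0],p[1]])-c,d); print("handle n",len(px),"dir a+yaw",np.arctan2(-d[1],-d[0]).round(4),"axis off line",off.round(4),"ends from axis",[((c+d*t)-p[:2]).round(3).tolist() for t in(e.min(),e.max())])
px=wood("top",im,(222,255,155,180)); P=ray("top",px,.312)[:,:2]; c,d=line(P); print("paddle",len(px),np.arctan2(*(-d*np.sign(-d[0]))[::-1]).round(4), "fit",p[2]+.61-p[4])
H=ray("top",c4((377,136)),.318); print("hub",H.round(4))
E
```

```text
L in [[0.638, 0.264, 0.048], [0.518, 0.23, 0.048]] yaw 0.271
R in [[0.679, 0.102, 0.048], [0.568, 0.068, 0.048]] yaw 0.293
front in [[0.518, 0.23, 0.048], [0.568, 0.068, 0.048]] yaw 0.301
front out [[0.503, 0.232, 0.048], [0.554, 0.061, 0.048]] yaw 0.29
handle n 402 dir a+yaw 0.249 axis off line -0.0002 ends from axis [[-0.075, -0.019], [-0.2, -0.051]]
handle n 402 dir a+yaw 0.249 axis off line -0.0 ends from axis [[-0.076, -0.019], [-0.2, -0.051]]
paddle 97 0.8586 fit 0.8285675977080456
hub [[0.6239 0.171  0.318 ]]<stdin>:8: DeprecationWarning: Arrays of 2-dimensional vectors are deprecated. Use arrays of 3-dimensional vectors instead. (deprecated in NumPy 2.0)
```

```bash
python3 - <<'E'
from meas import *
im=vision.camera("top"); g=cv2.cvtColor(im,cv2.COLOR_RGB2GRAY)
L=cv2.createLineSegmentDetector(cv2.LSD_REFINE_ADV).detect(cv2.resize(g,None,fx=3,fy=3,interpolation=cv2.INTER_CUBIC))[0][:,0]
L=(L+.5)/3-.5
for nm,box,z in [("tray",(185,265,140,210),.048),("toprail",(150,250,55,135),.361),("base/panel",(150,262,55,135),.335)]:
    o=[]
    for s in L:
        if np.hypot(s[2]-s[0],s[3]-s[1])<11 or not all(box[0]<s[i]<box[1] and box[2]<s[i+1]<box[3] for i in(0,2)): continue
        P=ray("top",s.reshape(2,2),z); d=P[1]-P[0]; a=np.arctan2(d[1],d[0]); y=(a+np.pi/4)%(np.pi/2)-np.pi/4
        if .15<y<.4: o.append((round(y,3),round(np.hypot(*d[:2]),3),"x" if abs(d[0])>abs(d[1]) else "y"))
    A=np.array([(q[0],q[1]) for q in o]); print(nm,sorted(o),"wmean",np.average(A[:,0],weights=A[:,1]).round(4),"med",np.median(A[:,0]))
E
```

```text
tray [(np.float64(0.259), np.float64(0.039), 'x'), (np.float64(0.261), np.float64(0.037), 'x'), (np.float64(0.262), np.float64(0.041), 'x'), (np.float64(0.264), np.float64(0.059), 'x'), (np.float64(0.264), np.float64(0.084), 'y'), (np.float64(0.265), np.float64(0.044), 'x'), (np.float64(0.265), np.float64(0.045), 'x'), (np.float64(0.265), np.float64(0.072), 'y'), (np.float64(0.266), np.float64(0.057), 'x'), (np.float64(0.268), np.float64(0.058), 'x'), (np.float64(0.271), np.float64(0.039), 'x'), (np.float64(0.272), np.float64(0.041), 'x'), (np.float64(0.272), np.float64(0.068), 'y'), (np.float64(0.272), np.float64(0.094), 'x'), (np.float64(0.272), np.float64(0.094), 'x'), (np.float64(0.273), np.float64(0.038), 'y'), (np.float64(0.274), np.float64(0.096), 'x'), (np.float64(0.275), np.float64(0.063), 'x'), (np.float64(0.275), np.float64(0.079), 'x'), (np.float64(0.275), np.float64(0.099), 'x'), (np.float64(0.276), np.float64(0.074), 'x'), (np.float64(0.276), np.float64(0.108), 'x'), (np.float64(0.276), np.float64(0.141), 'x'), (np.float64(0.277), np.float64(0.045), 'x'), (np.float64(0.
[... 846 characters left out ...]
loat64(0.03), 'y'), (np.float64(0.285), np.float64(0.046), 'y')] wmean 0.2736 med 0.272
base/panel [(np.float64(0.267), np.float64(0.061), 'y'), (np.float64(0.27), np.float64(0.04), 'y'), (np.float64(0.27), np.float64(0.052), 'x'), (np.float64(0.27), np.float64(0.074), 'y'), (np.float64(0.271), np.float64(0.033), 'y'), (np.float64(0.272), np.float64(0.048), 'x'), (np.float64(0.272), np.float64(0.053), 'x'), (np.float64(0.273), np.float64(0.042), 'x'), (np.float64(0.275), np.float64(0.12), 'x'), (np.float64(0.276), np.float64(0.068), 'x'), (np.float64(0.278), np.float64(0.044), 'y'), (np.float64(0.28), np.float64(0.03), 'y'), (np.float64(0.285), np.float64(0.047), 'y')] wmean 0.2736 med 0.272
```

Yaw comes out at 0.273 from both the tray and the rail, and the handle direction is 0.249, so a is about -0.024. I'll nudge it about 4 mm more.

Request:
{"name": "carry_out", "arguments": {"series": [[[0.03, -0.05, -0.04], 0, 0], [[0.06, -0.1, -0.07], 0, 0], [[0.075, -0.13, -0.08], 0, 0], [[0.11, -0.155, -0.08], 0, 0], [[0.135, -0.172, -0.08], 0, 0], [[0.14, -0.178, -0.08], 0, 0], [[0.14, -0.178, -0.08], 0, 0], [[0.14, -0.178, -0.08], 0, 0]]}}

```text
time_s: 4.73
position: [0.4572, 0.1756, 0.1755]
orientation: [-0.001, -0.126, 0.992, -0.0]
ft_force: [0.3, 0.6, -0.8]
opening: 0.0002
gripper_force: 0.0
```

```bash
python3 - <<'E'
from h import *
state()
p=np.load("p.npy"); p[2]=.273; p[4]=.04; np.save("p.npy",p)
E
```

```text
t 4.73 pos [0.4572 0.1756 0.1755] yaw 1.823 F [ 0.28  0.63 -0.83] open 0.0
```

Request:
{"name": "carry_out", "arguments": {"series": [[[0.002, -0.008, 0], 0, 0], [[0.003, -0.012, 0], 0, 0], [[0.004, -0.015, 0], 0, 0], [[0.004, -0.017, 0], 0, 0], [[0.004, -0.017, 0], 0, 0], [[0.004, -0.017, 0], 0, 0]]}}

```text
time_s: 5.23
position: [0.4603, 0.1618, 0.1765]
orientation: [0.0, -0.129, 0.992, 0.0]
ft_force: [0.7, 0.0, 0.1]
opening: 0.0004
gripper_force: 0.0
```

```bash
cat > ang.py <<'E'
from meas import *
p=np.load("p.npy"); im=vision.camera("top"); state()
P=ray("top",wood("top",im,(215,250,165,235)),.193)[:,:2]; c,d=line(P); print("n",len(P),"a",(np.arctan2(*(-d*np.sign(-d[0]))[::-1])-p[2]).round(4), "a via axis",(np.arctan2(*(p[:2]-c)[::-1])-p[2]).round(4))
E
python3 ang.py
```

```text
t 5.28 pos [0.4603 0.1618 0.1764] yaw 1.83 F [0.02 0.48 0.55] open 0.0
n 78 a 0.6694 a via axis 0.6953
```

Request:
{"name": "carry_out", "arguments": {"series": [[[0, -0.002, 0], 0, 0], [[0, -0.004, 0], 0, 0], [[0.001, -0.006, 0], 0, 0], [[0.001, -0.006, 0], 0, 0]]}}

```text
time_s: 5.62
position: [0.4613, 0.1555, 0.1763]
orientation: [-0.0, -0.129, 0.992, 0.0]
ft_force: [-2.4, 1.8, 0.5]
opening: 0.0
gripper_force: 1.3
```

Request:
{"name": "carry_out", "arguments": {"series": [[[-0.005, 0.02, 0], 0, 0], [[-0.03, 0.045, 0], 0, 0], [[-0.07, 0.07, 0], 0, 0], [[-0.1, 0.1, 0.03], 0, 0], [[-0.12, 0.13, 0.07], 0, 0], [[-0.14, 0.165, 0.09], 0, 0], [[-0.14, 0.19, 0.09], 0, 0]]}}

```text
time_s: 6.2
position: [0.3227, 0.3388, 0.2677]
orientation: [0.002, -0.128, 0.992, 0.001]
ft_force: [1.5, 0.5, 0.8]
opening: -0.0003
gripper_force: 0.0
```

```bash
python3 ang.py
```

```text
t 6.25 pos [0.3211 0.3446 0.2687] yaw 1.833 F [-4.26  2.31  1.09] open 0.0
n 403 a 0.0056 a via axis 0.0011
```

The handle is locked, with a about 0.00. Now the paddle.

```bash
python3 - <<'E'
from h import *
print(readout.observe()["qpos"].round(2))
plan("p",[(.04,.085,.06),(.04,.085,.035),(.04,.085,.022),(1.22,.085,.018)],.300)
E
```

```text
[ 0.74 -0.11  1.49  0.    1.76 -1.09]
t 6.25 pos [0.3211 0.3446 0.2687] yaw 1.833 F [-4.26  2.31  1.09] open 0.0
0.04 0.085 0.06 abs [0.616 0.07 ] shift [ 0.295 -0.274  0.031] spin 0.581
0.04 0.085 0.035 abs [0.598 0.087] shift [ 0.277 -0.258  0.031] spin 0.581
0.04 0.085 0.022 abs [0.588 0.096] shift [ 0.267 -0.249  0.031] spin 0.581
1.22 0.085 0.018 abs [0.542 0.185] shift [ 0.221 -0.16   0.031] spin -0.599
```

Request:
{"name": "carry_out", "arguments": {"series": [[[0.01, -0.04, 0.03], 0.07, 0], [[0.02, -0.08, 0.04], 0.14, 0], [[0.03, -0.12, 0.04], 0.21, 0], [[0.04, -0.16, 0.04], 0.28, 0], [[0.05, -0.2, 0.04], 0.35, 0], [[0.06, -0.24, 0.04], 0.42, 0], [[0.075, -0.28, 0.04], 0.49, 0], [[0.09, -0.315, 0.04], 0.56, 0]]}}

```text
time_s: 6.92
position: [0.4116, 0.0251, 0.3041]
orientation: [0.0, -0.399, 0.917, -0.001]
ft_force: [1.1, 1.0, 0.4]
opening: -0.0001
gripper_force: 0.0
```

Request:
{"name": "carry_out", "arguments": {"series": [[[0.03, -0.02, 0], 0.02, 0], [[0.065, -0.03, 0], 0.02, 0], [[0.1, -0.03, 0], 0.02, 0], [[0.135, -0.025, 0], 0.02, 0], [[0.17, -0.01, 0], 0.02, 0], [[0.2, 0.01, 0], 0.02, 0], [[0.2, 0.02, 0], 0.02, 0], [[0.2, 0.02, 0], 0.02, 0]]}}

```text
time_s: 7.58
position: [0.6124, 0.049, 0.3009]
orientation: [-0.002, -0.408, 0.913, 0.001]
ft_force: [-0.8, -0.1, -0.4]
opening: -0.0002
gripper_force: 0.0
```

```bash
python3 look.py side 190 340 70 190 5 s5.png; python3 - <<'E'
from h import *
plan("p",[(.04,.085,.06),(.04,.085,.035),(.04,.085,.022),(.25,.085,.02)],.300)
E
```

```text
t 7.63 pos [0.6117 0.0479 0.3027] yaw 2.41 F [-0.24  0.24  0.49] open -0.0
0.04 0.085 0.06 abs [0.616 0.07 ] shift [ 0.005  0.022 -0.003] spin 0.004
0.04 0.085 0.035 abs [0.598 0.087] shift [-0.014  0.039 -0.003] spin 0.004
0.04 0.085 0.022 abs [0.588 0.096] shift [-0.024  0.048 -0.003] spin 0.004
0.25 0.085 0.02 abs [0.571 0.107] shift [-0.04   0.059 -0.003] spin -0.206
```

View pics/s5.png

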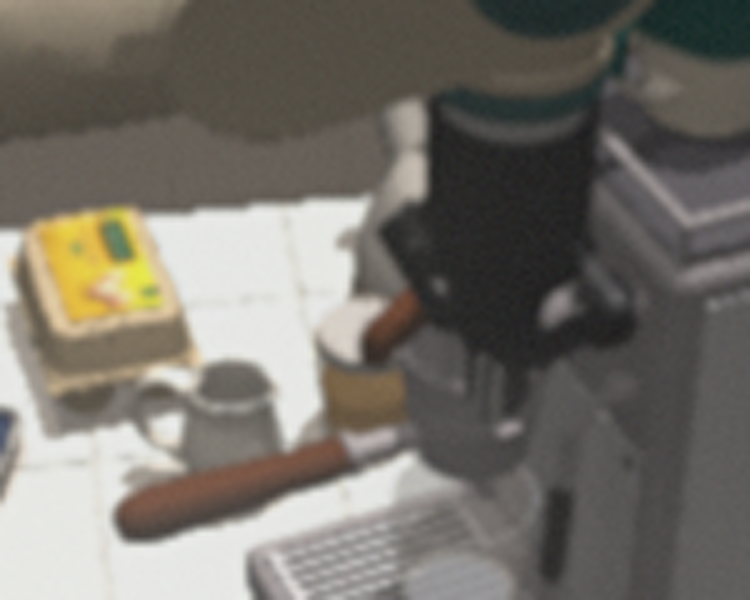

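The tip at (500,420) is right of the paddle, whose grip is at (395,325), and the handle points square out. Now the paddle push.

```bash
python3 - <<'E'
from h import *
plan("p",[(b,.085,.0175) for b in (.04,.14,.24,.34,.44,.54,.64,.74,.84,.94,1.04,1.14,1.22)],.297)
E
```

```text
t 7.63 pos [0.6117 0.0479 0.3027] yaw 2.41 F [-0.24  0.24  0.49] open -0.0
0.04 0.085 0.0175 abs [0.585 0.099] shift [-0.027  0.051 -0.006] spin 0.004
0.14 0.085 0.0175 abs [0.577 0.103] shift [-0.034  0.055 -0.006] spin -0.096
0.24 0.085 0.0175 abs [0.571 0.109] shift [-0.041  0.061 -0.006] spin -0.196
0.34 0.085 0.0175 abs [0.564 0.115] shift [-0.047  0.067 -0.006] spin -0.296
0.44 0.085 0.0175 abs [0.559 0.121] shift [-0.053  0.073 -0.006] spin -0.396
0.54 0.085 0.0175 abs [0.554 0.129] shift [-0.058  0.081 -0.006] spin -0.496
0.64 0.085 0.0175 abs [0.55  0.136] shift [-0.062  0.088 -0.006] spin -0.596
0.74 0.085 0.0175 abs [0.547 0.144] shift [-0.065  0.096 -0.006] spin -0.696
0.84 0.085 0.0175 abs [0.544 0.152] shift [-0.068  0.105 -0.006] spin -0.796
0.94 0.085 0.0175 abs [0.542 0.161] shift [-0.069  0.113 -0.006] spin -0.896
1.04 0.085 0.0175 abs [0.541 0.17 ] shift [-0.07   0.122 -0.006] spin -0.996
1.14 0.085 0.0175 abs [0.542 0.178] shift [-0.07   0.13  -0.006] spin -1.096
1.22 0.085 0.0175 abs [0.542 0.185] shift [-0.07   0.137 -0.006] spin -1.176
```

Request:
{"name": "carry_out", "arguments": {"series": [[[0.004, 0.022, -0.006], 0, 0], [[-0.014, 0.039, -0.006], 0, 0], [[-0.027, 0.051, -0.006], 0, 0], [[-0.034, 0.055, -0.006], -0.09, 0], [[-0.041, 0.061, -0.006], -0.19, 0], [[-0.047, 0.067, -0.006], -0.29, 0], [[-0.053, 0.073, -0.006], -0.39, 0], [[-0.058, 0.081, -0.006], -0.49, 0]]}}

```text
time_s: 8.3
position: [0.5527, 0.1264, 0.2993]
orientation: [0.001, -0.169, 0.986, -0.001]
ft_force: [1.3, -3.4, -0.0]
opening: -0.0
gripper_force: 2.1
```

```bash
python3 - <<'E'
from h import *
vision.camera("side")
plan("p",[(b,.085,.0175) for b in (.54,.64,.74,.84,.94,1.04,1.14,1.22)],.297)
E
```

```text
t 8.35 pos [0.5521 0.128  0.2995] yaw 1.907 F [-0.93 -1.03 -0.42] open -0.0
0.54 0.085 0.0175 abs [0.554 0.129] shift [ 0.002  0.001 -0.002] spin 0.007
0.64 0.085 0.0175 abs [0.55  0.136] shift [-0.002  0.008 -0.002] spin -0.093
0.74 0.085 0.0175 abs [0.547 0.144] shift [-0.006  0.016 -0.002] spin -0.193
0.84 0.085 0.0175 abs [0.544 0.152] shift [-0.008  0.025 -0.002] spin -0.293
0.94 0.085 0.0175 abs [0.542 0.161] shift [-0.01   0.033 -0.002] spin -0.393
1.04 0.085 0.0175 abs [0.541 0.17 ] shift [-0.011  0.042 -0.002] spin -0.493
1.14 0.085 0.0175 abs [0.542 0.178] shift [-0.011  0.05  -0.002] spin -0.593
1.22 0.085 0.0175 abs [0.542 0.185] shift [-0.01   0.057 -0.002] spin -0.673
```

Request:
{"name": "carry_out", "arguments": {"series": [[[-0.002, 0.008, -0.001], -0.09, 0], [[-0.006, 0.016, -0.001], -0.19, 0], [[-0.008, 0.025, -0.001], -0.29, 0], [[-0.01, 0.033, -0.001], -0.39, 0], [[-0.011, 0.042, -0.001], -0.49, 0], [[-0.011, 0.047, -0.001], -0.56, 0], [[-0.011, 0.05, -0.001], -0.6, 0], [[-0.011, 0.05, -0.001], -0.6, 0]]}}

```text
time_s: 9.02
position: [0.5422, 0.1777, 0.2984]
orientation: [0.001, 0.125, 0.992, 0.0]
ft_force: [-1.1, -1.1, 0.9]
opening: 0.0001
gripper_force: 0.5
```

Request:
{"name": "carry_out", "arguments": {"series": [[[0, 0.002, 0], -0.03, 0], [[0.001, 0.004, 0], -0.06, 0], [[0.001, 0.006, 0], -0.08, 0], [[0.001, 0.006, 0], -0.08, 0]]}}

```text
time_s: 9.35
position: [0.5424, 0.1809, 0.2981]
orientation: [-0.001, 0.166, 0.986, -0.003]
ft_force: [-10.1, -12.7, 3.7]
opening: -0.0005
gripper_force: 8.1
```

About 16 N without movement, so the paddle is at the stop. Now I'll back off to the right and check.

Request:
{"name": "carry_out", "arguments": {"series": [[[-0.001, -0.015, 0], 0, 0], [[-0.01, -0.035, 0], 0, 0], [[-0.04, -0.06, 0.01], 0, 0], [[-0.07, -0.085, 0.03], 0, 0], [[-0.1, -0.11, 0.05], 0, 0], [[-0.12, -0.145, 0.05], 0, 0], [[-0.13, -0.185, 0.05], 0, 0], [[-0.13, -0.22, 0.05], 0, 0]]}}

```text
time_s: 10.02
position: [0.4113, -0.0371, 0.349]
orientation: [0.003, 0.163, 0.987, -0.0]
ft_force: [1.1, -0.3, -1.3]
opening: 0.0001
gripper_force: 0.0
```

Request:
{"name": "carry_out", "arguments": {"series": [[[0, -0.04, 0], 0, 0], [[0, -0.08, 0], 0, 0], [[0, -0.12, 0], 0, 0], [[0, -0.15, 0], 0, 0], [[0, -0.15, 0], 0, 0]]}}

```text
time_s: 10.43
position: [0.4122, -0.1901, 0.3465]
orientation: [0.0, 0.167, 0.986, -0.001]
ft_force: [0.3, 1.6, -0.4]
opening: 0.0004
gripper_force: 0.0
```

```bash
python3 look.py top 140 280 115 235 5 t6.png; python3 ang.py; python3 - <<'E'
from meas import *
p=np.load("p.npy"); im=vision.camera("top")
px=wood("top",im,(195,225,150,182)); 
for z in(.305,.314):
    P=ray("top",px,z)[:,:2]; c,d=line(P); print(len(px),"b",(.61-(np.arctan2(*(-d*np.sign(-d[0]))[::-1])-p[2])).round(3),"via axis",(.61-(np.arctan2(*(p[:2]-c)[::-1])-p[2])).round(3),px.mean(0))
E
```

```text
t 10.53 pos [ 0.4129 -0.1865  0.347 ] yaw 1.239 F [-0.95  0.46 -0.39] open -0.0
n 400 a 0.003 a via axis 0.0013
73 b 1.287 via axis 1.223 [204.53424658 175.32876712]
73 b 1.287 via axis 1.204 [204.53424658 175.32876712]
```

View pics/t6.png

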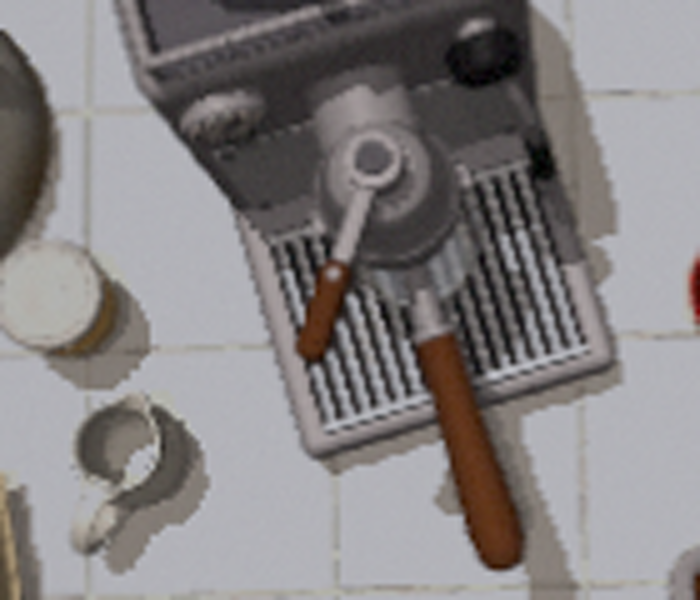

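The handle is square (a about 0.00, running (435,340) to (498,565)). The paddle is fully left (b about 1.22, tip at (310,355)). The glass, jug and honey are where they were, and the arm is clear. Handing in.

```bash
python3 -c "
from station import finish_job; print(finish_job())"
```

```text
the job is handed in; nothing more can be done
None
```

The job is done and handed in: the portafilter handle is pushed square and locked (about 0.00 rad), then the brew paddle is pushed fully left to its stop (about 1.22 rad), and the glass, milk jug and honey jar stand where they were.

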